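Load a test coupon under the spring clip of the specimen holder

ROBOT

A 6-joint arm with a two-finger parallel gripper is mounted at the origin on a cart in front of the work surface, level with it; the furniture and walls round the work are solid. World frame = base frame: x ahead of the robot, y to its left, z up, the work surface at z = 0. Lengths are in mm, angles in degrees, forces in N, time in s.
With the tool pointing down it reaches from about 300 to 850 mm from the base axis. Payload 4.2 kg.
Tool frame: the origin (TCP) lies midway between the tips of the shut fingers; the grasp point (between the pads) lies 19 mm behind it (env.tcp_to_grasp is the distance from the TCP to the grasp point, in mm); z points along the fingers, x is the direction in which the jaws open and shut, and the axes are right-handed (so a half turn about z gives the same grasp; the last joint's range is limited). The gripper opens to 91 mm and grips with 3 to 60 N. Pads are 32 mm wide; open, the fingers measure 118 mm over their backs; the gripper's body (76 mm by 178 mm) begins 60 mm behind the grasp point.
Start: joints at [-68.125, 18.312, 89.639, -0, 72.044, -1.146], TCP at [224.873, -529.221, 213.976] pointing down, gripper open.
Joint ranges: [-177.97, 177.97], [-48.28, 115.42], [12.27, 149.76], [-77.06, 257.06], [2.81, 150.46], [-146.56, 146.56]. Speed limits (degrees/s): [147.25, 147.25, 180, 180, 180, 180].

INTERFACE

Orientations are given as [roll, pitch, yaw] about the fixed x, y, z axes, in that order (R = Rz(yaw) Ry(pitch) Rx(roll)).
In Python, from workcell import env gives the robot as it stands.
- The arm moves only by the tool drive_tool, never from a script. Its argument "motion" is a list of rows, each a list of 2 entries, a list of its own where there are three numbers: the shift along the world's x, y, z in m, then the turn, a rotation vector about the world's x, y, z in rad. In form: [[[dx, dy, dz], [wx, wy, wz]], ...]. A call has exactly 10 rows; each row shifts and turns the commanded pose from where the row before left it; what a row does not reach is not made up. A row lasts 1/12 s, in which the tool goes at most 41.7 mm and 7.16 degrees, less where a joint would pass 70% of its speed; a pose out of reach is approached as far as the arm can. A call is refused whole if a number of a shift passes 0.0417 or a number of a turn 0.125, either way. A call with a gripper value outside its range is refused whole. "claw" is the opening, from 0 (shut) to 1 (fully open), set as the call begins (left out, the last holds). The fingers move at their own pace and stop on an object; "force" is the grip in N (left out, the last holds). Time passes only in rows, so rows that do not move let the fingers close, or fill a call up. It gives the time, the measured TCP pose, the force and the opening at its end, in the units of the state.
- env.state(): the state, without advancing time (a new reading comes with each control period).
- env.grab_frame(name): name is "side" or "top"; returns the picture (400x640x3 uint8, red, green, blue); there is no depth.
- env.camera_params(name): a dict with "fov_y" (degrees; the focal length in pixels is half the picture's height over the tangent of half this angle, whatever the lens; pixels are square), "cx", "cy" (the principal point, pixels), "k1" (the pictures are not rectified: a ray, as slopes to the right and down, at radius r is drawn at 1 + k1 r^2 times it, then the intrinsics apply), "pose" (4x4, takes a point from camera to world coordinates). Camera axes: x right, y down, z forward; pixel columns grow to the right and rows downward; lengths in mm; the calibration is good to about 2 mm. A picture is of the moment at which its call begins. camera_params takes no time and is no camera call.
- env.job_done(): hands the job in, once; it reports no verdict.
The state is a dict: "time_s": time; "qpos": joint angles; "qvel": joint speeds; "effort": joint torques, N m; "ee_pos": TCP position; "ee_rot": TCP orientation; "force": force on the tool from outside, world axes, zero at the start; "torque": the same for the moment, N m; "gripper_width": finger opening in mm.
Only numpy, scipy, OpenCV 4.12 (cv2) and the standard library are available. Lean on these libraries where they do the work, as an engineer would, in place of code of your own. Each camera call takes 0.05 s, during which the arm holds its last target.

TASK

Load the orange test coupon into the specimen holder: with one fingertip press the red bar down and hold it there so that the jaw stays open, and meanwhile with the other fingertip push the coupon along its lane, under the jaw, until it sits fully home against the end stop. Then let the bar come up so that the jaw clamps the coupon, and move clear. Only press and push: do not lift the coupon, and leave the things around the holder where they are.

Things in the scene. Friction and masses are not known exactly. Their poses are not given: they have to be found in the camera images.
- holder: Specimen holder, fixed to the table: blue base plate 210 x 112 x 12 mm (x -125 to 85, y -34 to 78 mm) with a raised grey lane. Origin at table height under the lane's centre line. x: push direction along the lane to the end stop; y: towards the red bar (left as seen from the open entry); z up. All positions below are in mm in this frame.
- lane_floor (a point): point on the lane floor above the holder's origin, z = 20. The lane is 47 mm wide between guide rails 2.5 mm high and runs along the holder's x; entry end open.
- stop_face (a point): foot of the aluminium end stop's face, x = 70, y = 0, z = 20. The stop is 50 mm wide and 12 mm high above the lane floor.
- hinge_line (a point): point on the clip's hinge axis, which runs parallel to x at y = 33, z = 26: a steel tube 7 mm thick between aluminium lugs (outer faces x = -114.5 and 71.5, tops z = 30).
- coupon: Loose orange flat plastic coupon, 70 (x) x 44 (y) x 8 (z) mm, about 35 g, lying in the lane. Origin: centre of its underside; x along the lane. It starts short of the jaw, its origin at x = -40 to -10; home against the stop its origin is at x = 35 and its rear edge at x = 0.
- bar_top (a point): Red press bar of the spring clip, this point at the centre of its top face: a plate at x = -105 to 25, y = 35 to 68 when down. A fingertip can press it anywhere and slide along it. Untouched it slopes, outer edge at z = 37; pressed down (clip 0.40) it is level, top at z = 23, 3 mm above the lane floor; its hard stop is about 1 mm lower. At y = 52 it takes 3 N to start, 9 N fully down.
- jaw_nose (a point): Brass jaw of the same clip, point at the middle of its nose's underside: arched finger over the lane at x = 35 to 60. Its nose (y = 0 to 6) is 1 mm above the lane floor at rest and blocks the coupon; pushing the coupon against it does not open it, pressing the red bar raises it.
- clip (a joint): clip angle, rad: 0 at rest (jaw closed on the empty lane), 0.40 bar level, 0.46 fully down on a hard stop. From 0.28 the nose is 9 mm above the floor and clears the 8 mm coupon; clamped on the coupon it reads about 0.24. It springs back when let go. With both fingertips at one height, one on the lowered bar and one in the lane behind the coupon, moving the hand along x pushes the coupon.
- stopper_1: red-brown rubber stopper, 31 mm wide, 26 mm tall, standing on the table on the right-hand side of the holder; origin at its underside's centre; to be left alone
- jar_1: small jar with red lid, 44 mm wide, 64 mm tall, standing on the table on the right-hand side of the holder; origin at its underside's centre; to be left alone
- marker_2: red-capped marker pen, 137 mm long, 19 mm thick, lying on the table on the left-hand (red bar) side of the holder; origin at its underside's centre; to be left alone
- petri_1: petri dish with cream film, 88 mm wide, 12 mm tall, on the table beyond the far end of the holder; origin at its underside's centre; to be left alone
- glue_stick: glue stick with blue cap, 26 mm wide, 94 mm tall, standing to the right of the work; origin at its underside's centre; to be left alone
- magnet_1: red round magnet, 29 mm wide, 10 mm tall, on the table to the left; origin at its underside's centre; to be left alone
Mind the look-alikes: they are no part of the job. Of the things like the coupon, leave any that is grey or turquoise; of the rest the smaller one is meant.

How it is judged:
By the outcome, as a careful person would: the job done as asked, in the order asked, and still so for the second after the job is handed in, with the robot touching nothing.
It also fails if it takes over 54 s, if anything falls off the work surface, if the arm or the gripper's body presses on something with over 40 N, if the wrist force passes 120 N, or if a joint passes its speed limit or range.

## Working session

There is one attempt and no reset: what is moved stays moved. The work goes in short steps, Python scripts to look and compute and a tool call to move; the robot and the scene stay as the last step left them, time stands still between calls to the robot, and variables do not carry over. Pictures are saved under pics/ and viewed, and the job is handed in when it is done.

Besides the shell and the picture viewer there is one more tool, called after "Emit:" by a JSON object that holds its "method" and its "body". drive_tool: Moves the arm, as the interface text tells. Its arguments: {"type":"object","properties":{"motion":{"type":"array","items":{"type":"array"}},"claw":{"type":"number"},"force":{"type":"number"}},"required":["motion"]}

```bash
mkdir -p pics; ls; python3 - <<'E'
from workcell import env
import cv2
s=env.state();print(s)
for n in("side","top"):
    print(n,env.camera_params(n))
    cv2.imwrite(f"pics/{n}0.png",env.grab_frame(n)[:,:,::-1])
E
```

```text
pics
{'time_s': 0.0, 'qpos': array([-6.81255340e+01,  1.83495773e+01,  8.97080566e+01,  1.48946786e-03,
        7.20448021e+01, -1.14544672e+00]), 'qvel': array([-0.04140842,  0.09089051,  0.01316907,  0.00250545,  0.03577617,
       -0.04120856]), 'effort': array([ 2.43333132e-03, -4.12449324e+01, -2.31970668e+01,  7.28418888e-02,
        4.57112887e-02, -1.72640903e-04]), 'ee_pos': array([ 224.67004345, -528.716177  ,  213.12980406]), 'ee_rot': array([-1.79996536e+02,  1.02387268e-01, -6.69805446e+01]), 'force': array([0.1283713 , 0.68947108, 0.70547987]), 'torque': array([ 0.05475456, -0.00898494,  0.01239519]), 'gripper_width': 91.10368297989564}
side {'fov_y': 49.866085110912714, 'cx': 316.9041003216046, 'cy': 198.68360163411393, 'k1': -0.12001095081605492, 'pose': array([[ 9.97272665e-01,  4.42930445e-02, -5.90369193e-02,
         6.48905992e+02],
       [ 7.19535164e-02, -4.05418916e-01,  9.11294790e-01,
        -1.09536079e+03],
       [ 1.64293369e-02, -9.13057298e-01, -4.07500243e-01,
         5.82233143e+02],
       [ 0.00000000e+00,  0.00000000e+00,  0.00000000e+00,
         1.00000000e+00]])}
top {'fov_y': 51.85778227711879, 'cx': 312.080239471706, 'cy': 202.34505208827454, 'k1': 0.0255737262495516, 'pose': array([[ 2.70272142e-02, -9.97848653e-01,  5.97293448e-02,
         5.07344724e+02],
       [-9.99594579e-01, -2.64425253e-02,  1.05579352e-02,
         6.93007391e+01],
       [-8.95582676e-03, -5.99904809e-02, -9.98158773e-01,
         1.18407601e+03],
       [ 0.00000000e+00,  0.00000000e+00,  0.00000000e+00,
         1.00000000e+00]])}
```

View pics/top0.png

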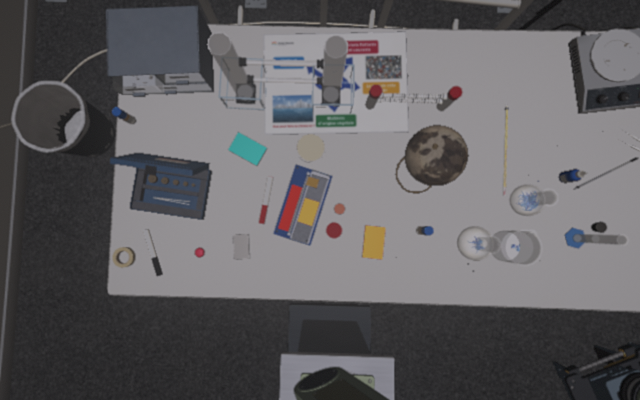

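View pics/side0.png

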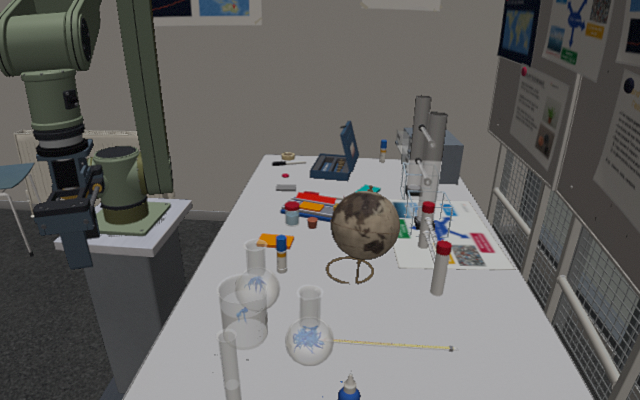

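```bash
python3 - <<'E'
import cv2
a=cv2.imread("pics/top0.png")[150:260,215:395];cv2.imwrite("pics/topc.png",cv2.resize(a,None,fx=4.4,fy=4.4,interpolation=cv2.INTER_CUBIC))
a=cv2.imread("pics/side0.png")[165:265,245:405];cv2.imwrite("pics/sidec.png",cv2.resize(a,None,fx=5,fy=5,interpolation=cv2.INTER_CUBIC))
E
```

```text
(no output)
```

View pics/topc.png

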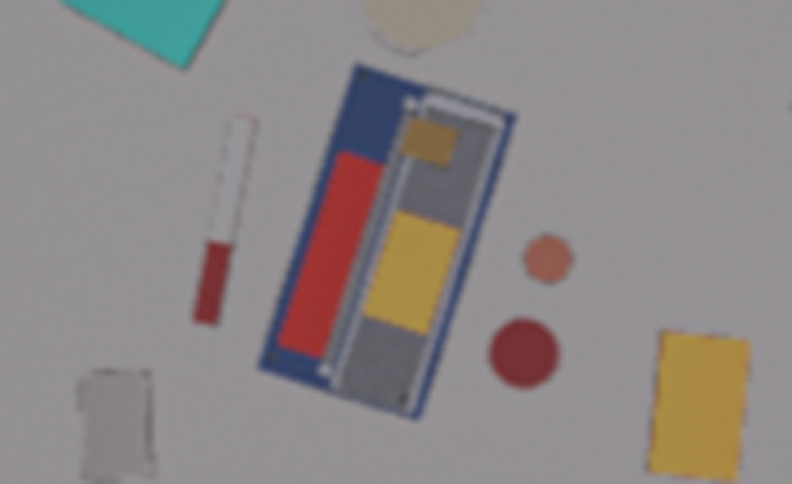

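View pics/sidec.png

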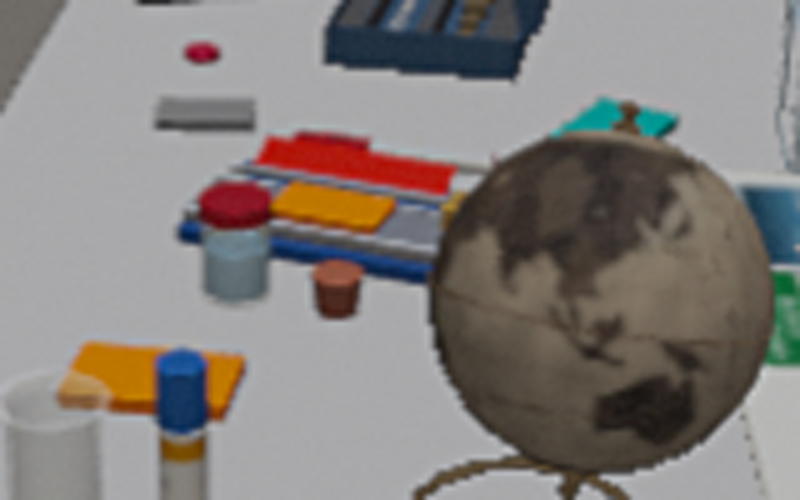

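```bash
cat > h.py <<'E'
import numpy as np,cv2
from scipy.optimize import least_squares
def proj(P,c):
    P=np.atleast_2d(P); T=np.linalg.inv(c["pose"]); q=P@T[:3,:3].T+T[:3,3]
    s=q[:,:2]/q[:,2:]; r2=(s**2).sum(1,keepdims=True); s=s*(1+c["k1"]*r2)
    f=200/np.tan(np.radians(c["fov_y"]/2)); return s*f+[c["cx"],c["cy"]]
def unproj(uv,c,z):
    f=200/np.tan(np.radians(c["fov_y"]/2)); d=(np.array(uv,float)-[c["cx"],c["cy"]])/f; s=d.copy()
    for _ in range(20): s=d/(1+c["k1"]*(s**2).sum())
    r=c["pose"][:3,:3]@np.r_[s,1]; o=c["pose"][:3,3]; return o+r*(z-o[2])/r[2]
def H(p,pts):
    a=np.radians(p[2]); R=np.array([[np.cos(a),-np.sin(a),0],[np.sin(a),np.cos(a),0],[0,0,1]]); return np.atleast_2d(pts)@R.T+[p[0],p[1],0]
E
python3 - <<'E'
from h import *
from workcell import env
c=env.camera_params("top")
cr=lambda l,o=(215,150),k=4.4:(np.array(l)+.5)/k-.5+o
pl=cr([(355,64),(517,113),(419,420),(259,367)])
m=[(85,78,12),(85,-34,12),(-125,-34,12),(-125,78,12)]
f=lambda p:(proj(H(p,m),c)-pl).ravel()
r=least_squares(f,[500,70,-15]);print(r.x,r.fun.reshape(-1,2).round(2))
p=r.x
inv=lambda w:(lambda d:(np.cos(np.radians(p[2]))*d[0]+np.sin(np.radians(p[2]))*d[1],-np.sin(np.radians(p[2]))*d[0]+np.cos(np.radians(p[2]))*d[1]))(w[:2]-p[:2])
for n,z,L in[("coupon",28,[(398,211),(461,229),(427,334),(362,315)]),("bar inner",27,[(384,163),(322,357)]),("bar outer",37,[(342,151),(277,344)]),("stop",32,[(426,93),(503,116)]),("bigger",8,[(662,331),(749,340),(739,480),(648,472)])]:
    for q in cr(L): print(n,np.round(inv(unproj(q,c,z)),1))
print(unproj(cr([(548,258)])[0],c,26),unproj(cr([(525,353)])[0],c,64),unproj(cr([(548,258)])[0],c,26))
cs=env.camera_params("side")
print((proj(H(p,[(-125,-34,12),(-125,-34,0),(-125,78,12)]+[(-105,35,25),(-105,68,37),(25,68,37)]),cs)-[245,165])*5)
for a in((230,118),(207,324)):print(unproj(cr([a])[0],c,10))
E
```

```text
[584.62134697  81.60983528 -16.01868269] [[-0.08 -0.64]
 [ 0.34 -0.11]
 [ 0.46  0.32]
 [-0.72  0.41]]
coupon [-0.9 20.6]
coupon [  0.3 -21.3]
coupon [-70.2 -20.8]
coupon [-71.2  22.4]
bar inner [25.9 38.6]
bar inner [-104.4   38.6]
bar outer [24.4 65.8]
bar outer [-104.9   67.7]
stop [76.5 26.3]
stop [ 77.2 -25.2]
bigger [ -22.4 -165.2]
bigger [ -11.  -220.4]
bigger [ -99.  -240.5]
bigger [-111.8 -183.3]
[562.01104885   4.86849259  26.        ] [501.17705674  19.81369477  64.        ] [562.01104885   4.86849259  26.        ]
[[167.40929153 224.12537553]
 [167.8097428  241.7124189 ]
 [239.00592808 156.09473367]
 [241.31161461 167.38564063]
 [261.19431034 131.1649394 ]
 [452.76699269 162.05836413]]
[648.69112415 213.48897612  10.        ]
[514.07206099 223.88983283  10.        ]
```

```bash
cat > ov.py <<'E'
from h import *
def box(x0,x1,y0,y1,z): return [(x0,y0,z),(x1,y0,z),(x1,y1,z),(x0,y1,z)]
def overlay(img,c,p,o,wh,k,name,polys):
    a=img[o[1]:o[1]+wh[1],o[0]:o[0]+wh[0]]; a=cv2.resize(a,None,fx=k,fy=k,interpolation=cv2.INTER_CUBIC)
    for q in polys:
        uv=(proj(H(p,q),c)-o+.5)*k-.5
        cv2.polylines(a,[np.int32(np.round(uv*16))],True,(0,255,0),1,cv2.LINE_AA,4)
    cv2.imwrite(name,a)
E
python3 - <<'E'
from ov import *
from workcell import env
p=[584.6,81.6,-16.0]
polys=[box(-125,85,-34,78,12),box(-125,85,-34,78,0),box(-71,-1,-22,22,28),box(70,82,-25,25,32),[(-105,36,25),(25,36,25),(25,67,37),(-105,67,37)]]
overlay(cv2.imread("pics/top0.png"),env.camera_params("top"),p,(265,160),(80,90),6.6,"pics/ovt.png",polys)
overlay(cv2.imread("pics/side0.png"),env.camera_params("side"),p,(275,180),(65,50),12,"pics/ovs.png",polys)
E
```

```text
(no output)
```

View pics/ovt.png

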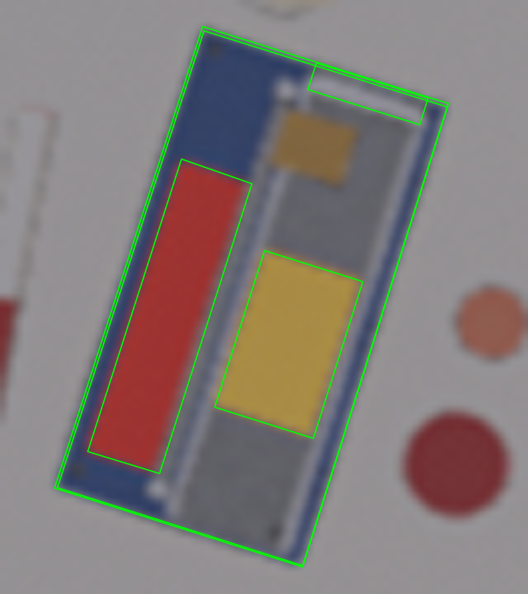

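View pics/ovs.png

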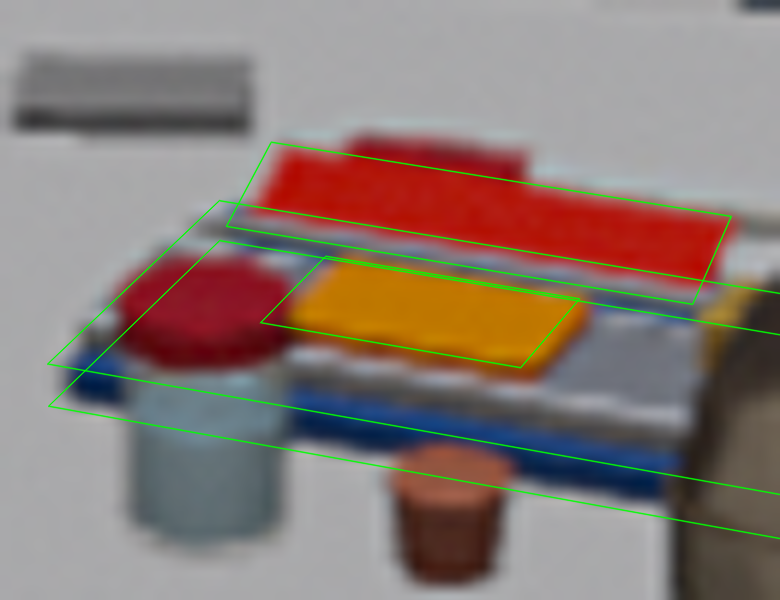

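```bash
python3 - <<'E'
from h import *
print(H([585.5,81.6,-16.0],[(-95,26,0),(-16,26,0)]))
E
```

```text
[[501.34671014 132.7783529    0.        ]
 [577.28638412 111.00300179   0.        ]]
```

Emit:
{"method": "drive_tool", "body": {"motion": [[[0.0115, 0.0276, 0], [0, 0, 0.1025]], [[0.0115, 0.0276, 0], [0, 0, 0.1025]], [[0.0115, 0.0276, 0], [0, 0, 0.1025]], [[0.0115, 0.0276, 0], [0, 0, 0.1025]], [[0.0115, 0.0276, 0], [0, 0, 0.1025]], [[0.0115, 0.0276, 0], [0, 0, 0.1025]], [[0.0115, 0.0276, 0], [0, 0, 0.1025]], [[0.0115, 0.0276, 0], [0, 0, 0.1025]], [[0.0115, 0.0276, 0], [0, 0, 0.1025]], [[0.0115, 0.0276, 0], [0, 0, 0.1025]]], "claw": 0.45}}

```text
time_s: 0.93
ee_pos: [339.9, -251.7, 213.7]
ee_rot: [-180.0, 0.0, -8.0]
force: [0.3, 0.1, -0.4]
gripper_width: 41.2
```

Emit:
{"method": "drive_tool", "body": {"motion": [[[0.0115, 0.0276, 0], [0, 0, 0.1025]], [[0.0115, 0.0276, 0], [0, 0, 0.1025]], [[0.0115, 0.0276, 0], [0, 0, 0.1025]], [[0.0115, 0.0276, 0], [0, 0, 0.1025]], [[0.0115, 0.0276, 0], [0, 0, 0.1025]], [[0.0115, 0.0276, 0], [0, 0, 0.1025]], [[0.0115, 0.0276, 0], [0, 0, 0.1025]], [[0.0115, 0.0276, 0], [0, 0, 0.1025]], [[0.0115, 0.0276, 0], [0, 0, 0.1025]], [[0.0115, 0.0276, 0], [0, 0, 0.1025]]]}}

```text
time_s: 1.77
ee_pos: [454.9, 24.3, 213.7]
ee_rot: [-180.0, 0.0, 50.8]
force: [1.2, -0.6, 0.1]
gripper_width: 40.8
```

Emit:
{"method": "drive_tool", "body": {"motion": [[[0.0115, 0.0276, 0], [0, 0, 0.1025]], [[0.0115, 0.0276, 0], [0, 0, 0.1025]], [[0.0115, 0.0276, 0], [0, 0, 0.1025]], [[0.0115, 0.0276, 0], [0, 0, 0.1025]], [[0, 0, -0.02], [0, 0, 0]], [[0, 0, -0.02], [0, 0, 0]], [[0, 0, -0.02], [0, 0, 0]], [[0, 0, -0.02], [0, 0, 0]], [[0, 0, -0.014], [0, 0, 0]], [[0, 0, 0], [0, 0, 0]]]}}

```text
time_s: 2.6
ee_pos: [498.4, 132.7, 116.8]
ee_rot: [-179.6, 0.2, 74.0]
force: [-0.4, -0.4, -0.6]
gripper_width: 40.9
```

```bash
python3 - <<'E'
from ov import *
from workcell import env
print(env.state()['ee_pos'],env.state()['ee_rot'],env.state()['qpos'])
p=[585.5,81.6,-16.0]
polys=[]
for n,o,wh,k in[("top",(255,150),(100,100),6),("side",(250,110),(130,100),6)]:
    im=env.grab_frame(n)[:,:,::-1];cv2.imwrite(f"pics/{n}1.png",im)
    overlay(im,env.camera_params(n),p,o,wh,k,f"pics/{n}1c.png",[])
E
```

```text
[498.36656933 132.65168302 116.758572  ] [-179.6336582    0.2011832   73.9755724] [ 1.36231097e+01  1.80821077e+01  1.05296010e+02  7.59574885e-03
  5.70397819e+01 -6.03559752e+01]
```

View pics/top1c.png

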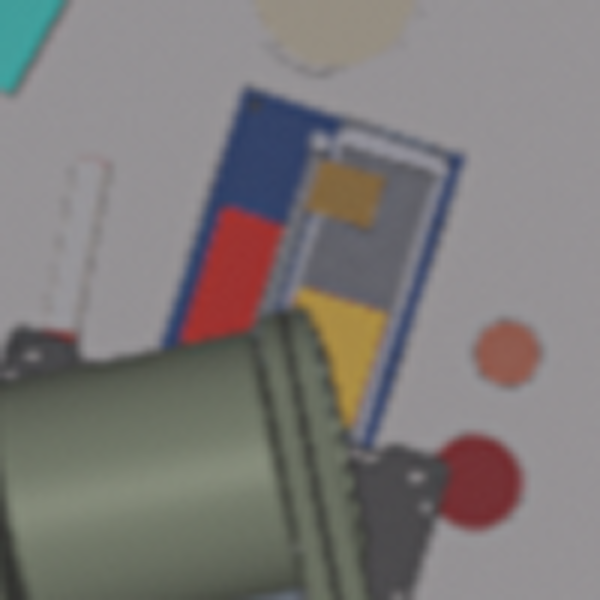

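View pics/side1c.png

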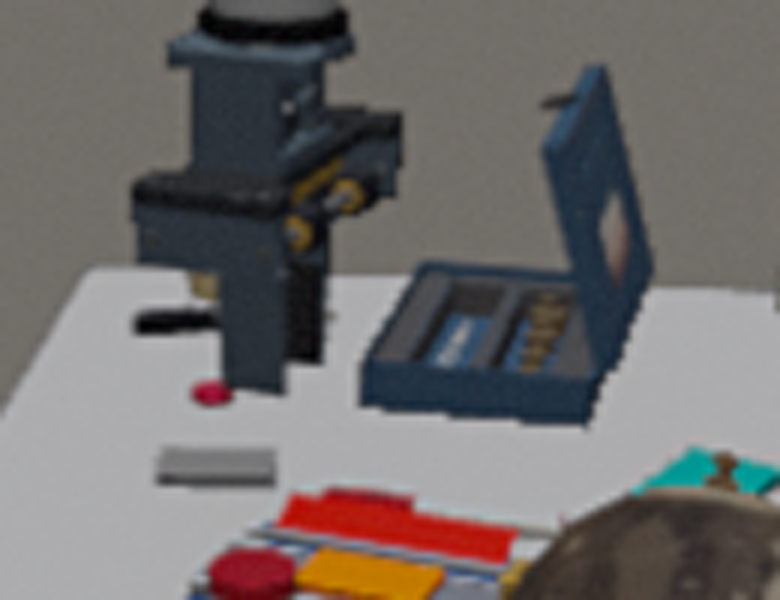

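```bash
python3 - <<'E'
from h import *
from workcell import env
s=env.state(); e=s['ee_pos']; c=env.camera_params("side")
pts=[(-16,-34,e[2]),(16,-34,e[2]),(16,-20.5,e[2]),(16,20.5,e[2]),(16,34,e[2])]
print(((proj(H([e[0],e[1],s['ee_rot'][2]-90],pts),c)-[250,110])+.5)*6-.5)
E
python3 - <<'E'
import cv2
a=cv2.imread("pics/side1.png")[145:180,270:320];cv2.imwrite("pics/f1.png",cv2.resize(a,None,fx=14,fy=14,interpolation=cv2.INTER_CUBIC))
E
```

```text
[[216.86946769 390.95733186]
 [275.77025399 399.74334741]
 [286.19154167 390.79617265]
 [316.7296791  364.58731824]
 [326.43415591 356.26160734]]
```

View pics/f1.png

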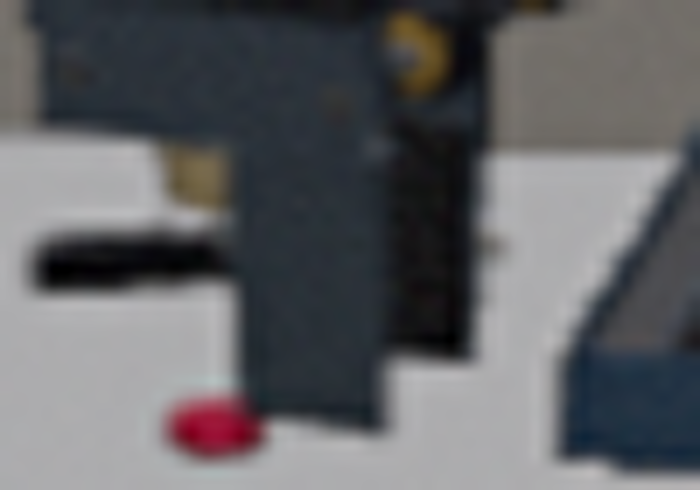

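Emit:
{"method": "drive_tool", "body": {"motion": [[[0, 0, 0], [0, 0, 0]], [[0, 0, -0.01], [0, 0, 0]], [[0, 0, -0.01], [0, 0, 0]], [[0, 0, -0.01], [0, 0, 0]], [[0, 0, -0.01], [0, 0, 0]], [[0, 0, -0.01], [0, 0, 0]], [[0, 0, -0.01], [0, 0, 0]], [[0, 0, 0], [0, 0, 0]], [[0, 0, 0], [0, 0, 0]], [[0, 0, 0], [0, 0, 0]]]}}

```text
time_s: 3.53
ee_pos: [501.2, 133.2, 60.0]
ee_rot: [180.0, -0.0, 74.0]
force: [0.1, -0.8, -0.3]
gripper_width: 41.0
```

```bash
python3 - <<'E'
from ov import *
from workcell import env
s=env.state(); e=s['ee_pos'];print(e,s['ee_rot'],s['force'])
p=[584.8,81.6,-16.0]
a=np.radians(-16);d=e[:2]-p[:2];print("holder",d@[np.cos(a),np.sin(a)],d@[-np.sin(a),np.cos(a)])
n="side";im=env.grab_frame(n)[:,:,::-1];cv2.imwrite(f"pics/{n}2.png",im)
overlay(im,env.camera_params(n),p,(265,150),(80,60),9,f"pics/{n}2c.png",[])
E
```

```text
[501.17948773 133.23336641  60.04888163] [ 1.79980702e+02 -1.54703568e-02  7.39678899e+01] [ 0.08348944 -0.76382466 -0.34279557]
holder -94.61328002893329 26.584240471353166
```

View pics/side2c.png

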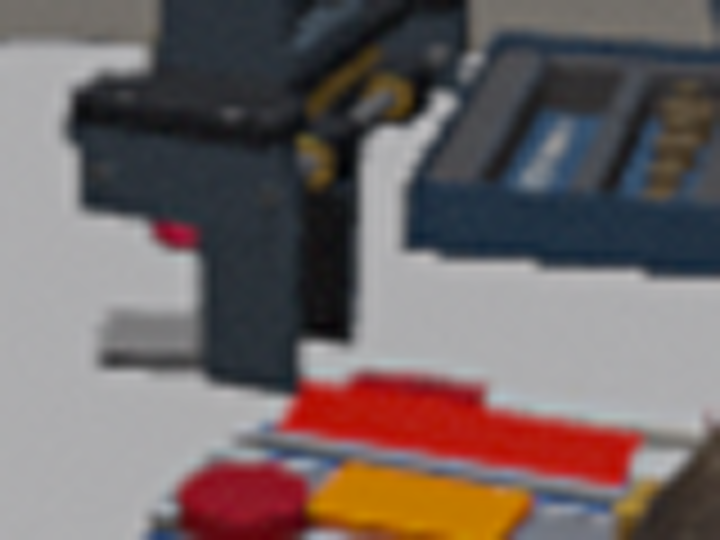

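Emit:
{"method": "drive_tool", "body": {"motion": [[[0, 0, -0.006], [0, 0, 0]], [[0, 0, -0.006], [0, 0, 0]], [[0, 0, -0.006], [0, 0, 0]], [[0, 0, -0.003], [0, 0, 0]], [[0, 0, -0.003], [0, 0, 0]], [[0, 0, -0.003], [0, 0, 0]], [[0, 0, -0.003], [0, 0, 0]], [[0, 0, 0], [0, 0, 0]], [[0, 0, 0], [0, 0, 0]], [[0, 0, 0], [0, 0, 0]]]}}

```text
time_s: 4.42
ee_pos: [500.9, 133.2, 30.3]
ee_rot: [180.0, -0.0, 74.0]
force: [-1.2, -0.6, 2.2]
gripper_width: 41.3
```

Emit:
{"method": "drive_tool", "body": {"motion": [[[0, 0, -0.001], [0, 0, 0]], [[0, 0, -0.001], [0, 0, 0]], [[0, 0, -0.001], [0, 0, 0]], [[0, 0, -0.001], [0, 0, 0]], [[0, 0, -0.001], [0, 0, 0]], [[0, 0, -0.001], [0, 0, 0]], [[0, 0, -0.001], [0, 0, 0]], [[0, 0, 0], [0, 0, 0]], [[0, 0, 0], [0, 0, 0]], [[0, 0, 0], [0, 0, 0]]]}}

```text
time_s: 5.25
ee_pos: [501.1, 133.6, 23.7]
ee_rot: [180.0, -0.1, 74.0]
force: [-2.4, 2.5, 7.5]
gripper_width: 40.9
```

```bash
python3 - <<'E'
from ov import *
from workcell import env
s=env.state(); e=s['ee_pos'];print(e,s['ee_rot'],s['force'],s['torque'])
p=[584.8,81.6,-16.0]
a=np.radians(-16);d=e[:2]-p[:2];print("holder",d@[np.cos(a),np.sin(a)],d@[-np.sin(a),np.cos(a)])
n="side";im=env.grab_frame(n)[:,:,::-1];cv2.imwrite(f"pics/{n}3.png",im)
overlay(im,env.camera_params(n),p,(265,165),(80,55),9,f"pics/{n}3c.png",[])
n="top";im=env.grab_frame(n)[:,:,::-1];cv2.imwrite(f"pics/{n}3.png",im)
overlay(im,env.camera_params(n),p,(255,150),(100,100),6,f"pics/{n}3c.png",[])
E
```

```text
[501.07769174 133.61926729  23.65019528] [ 1.79969786e+02 -6.21497997e-02  7.39589745e+01] [-2.39346309  2.48915324  7.45851947] [0.5488319  0.19663989 0.04765749]
holder -94.81750131397025 26.92713342332673
```

View pics/side3c.png

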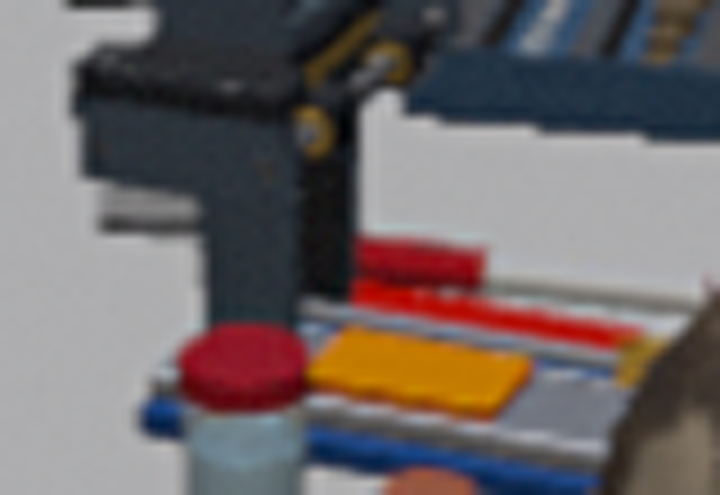

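View pics/top3c.png

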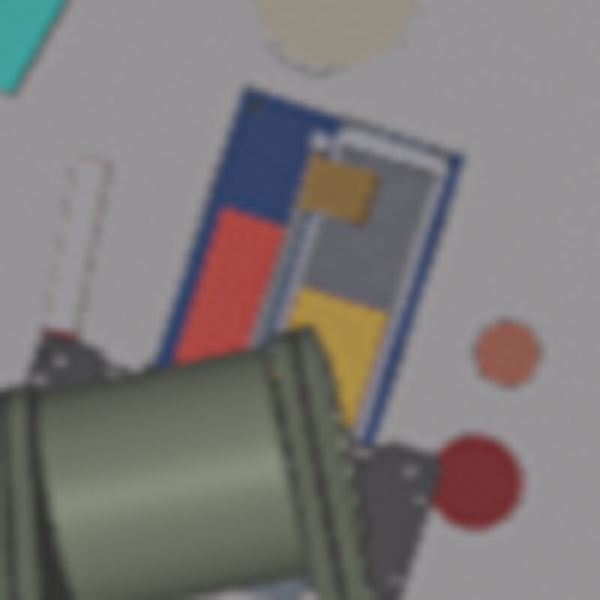

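Emit:
{"method": "drive_tool", "body": {"motion": [[[0.0024, -0.0007, 0], [0, 0, 0]], [[0.0038, -0.0011, 0], [0, 0, 0]], [[0.0038, -0.0011, 0], [0, 0, 0]], [[0.0038, -0.0011, 0], [0, 0, 0]], [[0.0038, -0.0011, 0], [0, 0, 0]], [[0.0038, -0.0011, 0], [0, 0, 0]], [[0.0038, -0.0011, 0], [0, 0, 0]], [[0.0038, -0.0011, 0], [0, 0, 0]], [[0.0038, -0.0011, 0], [0, 0, 0]], [[0.0024, -0.0007, 0], [0, 0, 0]]]}}

```text
time_s: 6.18
ee_pos: [533.5, 123.1, 23.2]
ee_rot: [-179.7, 0.1, 74.0]
force: [-7.6, 2.8, 10.0]
gripper_width: 41.5
```

```bash
cat > st.py <<'E'
from ov import *
from workcell import env
import sys
t=sys.argv[1]
s=env.state(); e=s['ee_pos'];print(s['time_s'],e,s['ee_rot'],s['force'],s['torque'])
p=[584.8,81.6,-16.0]
a=np.radians(-16);d=e[:2]-p[:2];print("holder",d@[np.cos(a),np.sin(a)],d@[-np.sin(a),np.cos(a)])
for n,o,wh,k in[("side",(265,165),(80,55),9),("top",(255,150),(100,100),6)]:
    im=env.grab_frame(n)[:,:,::-1];cv2.imwrite(f"pics/{n}{t}.png",im)
    overlay(im,env.camera_params(n),p,o,wh,k,f"pics/{n}{t}c.png",[])
E
python3 st.py 4
```

```text
6.1833 [533.50684169 123.12593949  23.18772592] [-1.79689997e+02  8.10387141e-02  7.39649045e+01] [-7.60116011  2.76089196 10.01342091] [0.65480477 1.18072972 0.2140498 ]
holder -60.752248506625456 25.778984489717843
```

View pics/side4c.png

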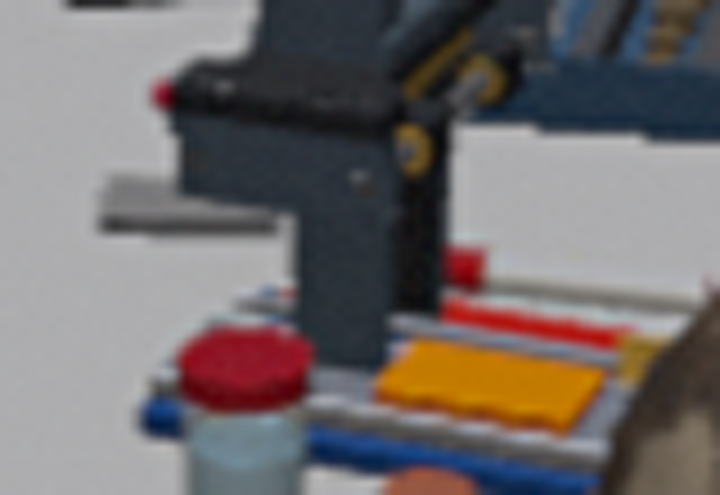

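View pics/top4c.png

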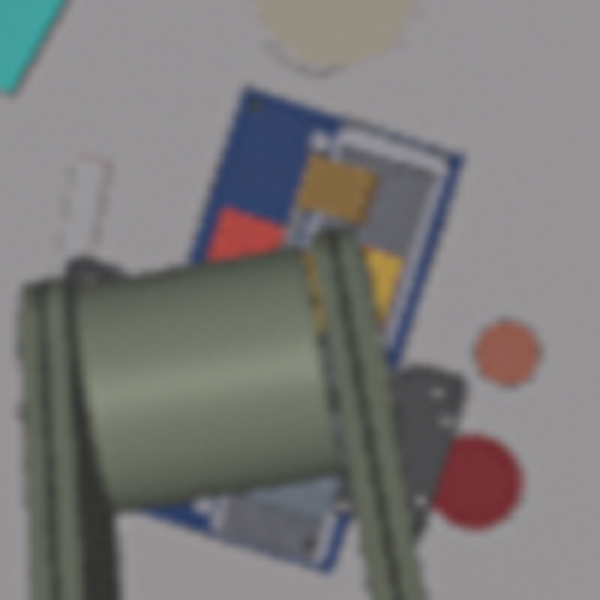

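Emit:
{"method": "drive_tool", "body": {"motion": [[[0.0029, -0.0008, 0], [0, 0, 0]], [[0.0038, -0.0011, 0], [0, 0, 0]], [[0.0038, -0.0011, 0], [0, 0, 0]], [[0.0038, -0.0011, 0], [0, 0, 0]], [[0.0038, -0.0011, 0], [0, 0, 0]], [[0.0038, -0.0011, 0], [0, 0, 0]], [[0.0038, -0.0011, 0], [0, 0, 0]], [[0.0029, -0.0008, 0], [0, 0, 0]], [[0.0019, -0.0006, 0], [0, 0, 0]], [[0, 0, 0], [0, 0, 0]]]}}

```text
time_s: 7.12
ee_pos: [564.4, 114.4, 23.3]
ee_rot: [-179.7, 0.1, 74.0]
force: [-7.7, 1.1, 8.7]
gripper_width: 40.7
```

```bash
python3 st.py 5
```

```text
7.1167 [564.35869758 114.35201684  23.29116288] [-1.79729800e+02  6.39891190e-02  7.39617062e+01] [-7.65832312  1.10207221  8.66074248] [0.54248404 0.97327765 0.1567766 ]
holder -28.677120352990176 25.848872703545215
```

View pics/side5c.png

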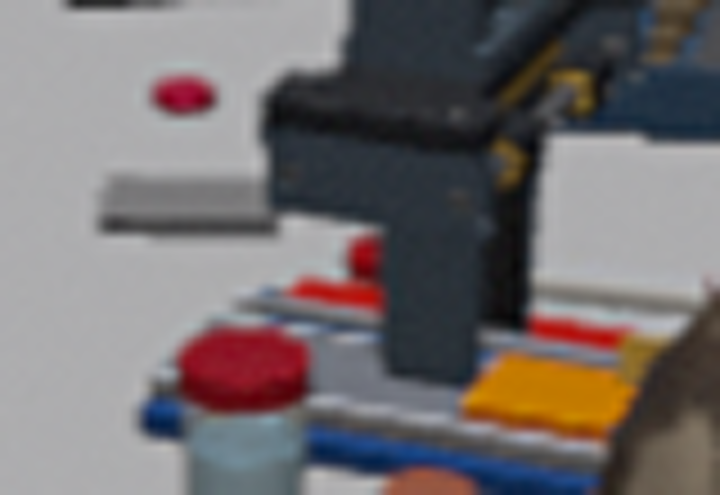

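View pics/top5c.png

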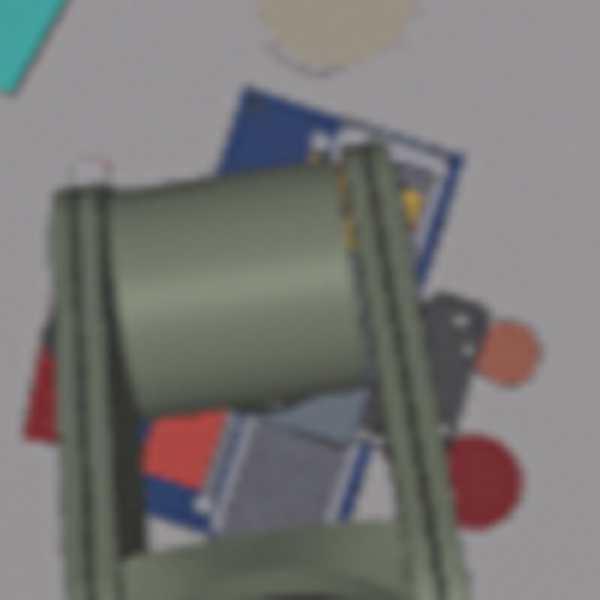

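Emit:
{"method": "drive_tool", "body": {"motion": [[[0.0014, -0.0004, 0], [0, 0, 0]], [[0.0014, -0.0004, 0], [0, 0, 0]], [[0.0014, -0.0004, 0], [0, 0, 0]], [[0.0014, -0.0004, 0], [0, 0, 0]], [[0.0014, -0.0004, 0], [0, 0, 0]], [[0.001, -0.0003, 0], [0, 0, 0]], [[0.001, -0.0003, 0], [0, 0, 0]], [[0.001, -0.0003, 0], [0, 0, 0]], [[0, 0, 0], [0, 0, 0]], [[0, 0, 0], [0, 0, 0]]]}}

```text
time_s: 8.05
ee_pos: [573.9, 111.6, 23.3]
ee_rot: [-179.7, 0.1, 74.0]
force: [-7.0, 1.2, 10.3]
gripper_width: 41.3
```

Emit:
{"method": "drive_tool", "body": {"motion": [[[0.0005, -0.0001, 0], [0, 0, 0]], [[0.0005, -0.0002, 0], [0, 0, 0]], [[0.0005, -0.0001, 0], [0, 0, 0]], [[0.0005, -0.0002, 0], [0, 0, 0]], [[0.0005, -0.0001, 0], [0, 0, 0]], [[0.0005, -0.0002, 0], [0, 0, 0]], [[0, 0, 0], [0, 0, 0]], [[0, 0, 0], [0, 0, 0]], [[0, 0, 0], [0, 0, 0]], [[0, 0, 0], [0, 0, 0]]]}}

```text
time_s: 8.88
ee_pos: [575.3, 111.1, 23.2]
ee_rot: [-179.5, 0.1, 73.9]
force: [-10.7, 2.6, 11.0]
gripper_width: 40.7
```

```bash
python3 st.py 6
```

```text
8.8833 [575.29948011 111.07216015  23.1834179 ] [-1.79508731e+02  9.33482065e-02  7.39425479e+01] [-10.73666332   2.57302522  11.00398505] [0.88746445 1.65604875 0.13871577]
holder -17.256114156645626 25.71176046832768
```

View pics/top6c.png

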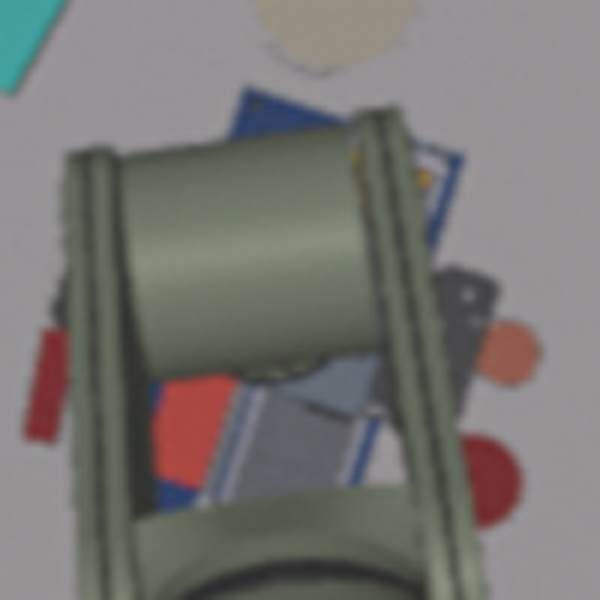

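View pics/side6c.png

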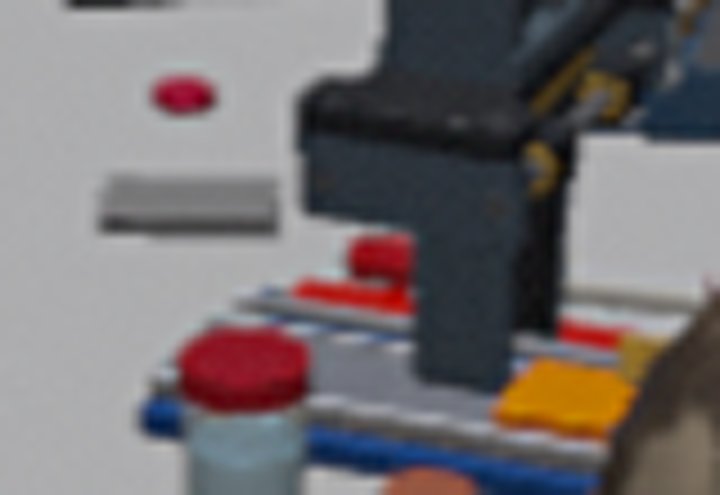

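Emit:
{"method": "drive_tool", "body": {"motion": [[[0.0005, -0.0001, 0], [0, 0, 0]], [[0.0005, -0.0002, 0], [0, 0, 0]], [[0.0005, -0.0001, 0], [0, 0, 0]], [[0.0005, -0.0002, 0], [0, 0, 0]], [[0.0005, -0.0001, 0], [0, 0, 0]], [[0.0005, -0.0002, 0], [0, 0, 0]], [[0, 0, 0], [0, 0, 0]], [[0, 0, 0], [0, 0, 0]], [[0, 0, 0], [0, 0, 0]], [[0, 0, 0], [0, 0, 0]]]}}

```text
time_s: 9.82
ee_pos: [575.6, 110.9, 23.1]
ee_rot: [-179.2, 0.1, 73.9]
force: [-15.2, 6.3, 15.4]
gripper_width: 41.0
```

Emit:
{"method": "drive_tool", "body": {"motion": [[[-0.0012, 0.0003, 0], [0, 0, 0]], [[-0.0012, 0.0003, 0], [0, 0, 0]], [[-0.0012, 0.0004, 0], [0, 0, 0]], [[-0.0012, 0.0003, 0], [0, 0, 0]], [[-0.0012, 0.0004, 0], [0, 0, 0]], [[-0.0012, 0.0003, 0], [0, 0, 0]], [[-0.0012, 0.0004, 0], [0, 0, 0]], [[-0.0012, 0.0003, 0], [0, 0, 0]], [[0, 0, 0], [0, 0, 0]], [[0, 0, 0], [0, 0, 0]]]}}

```text
time_s: 10.65
ee_pos: [575.4, 111.4, 24.5]
ee_rot: [179.7, -0.0, 74.0]
force: [1.6, -4.0, 8.7]
gripper_width: 41.3
```

```bash
python3 st.py 7
```

```text
10.65 [575.40351526 111.35093556  24.49733944] [ 1.79675993e+02 -4.63712959e-02  7.39775184e+01] [ 1.5768219  -3.98363401  8.70903241] [-0.3820896  -0.39653777 -0.11663377]
holder -17.232950065751158 26.008412567981374
```

View pics/side7c.png

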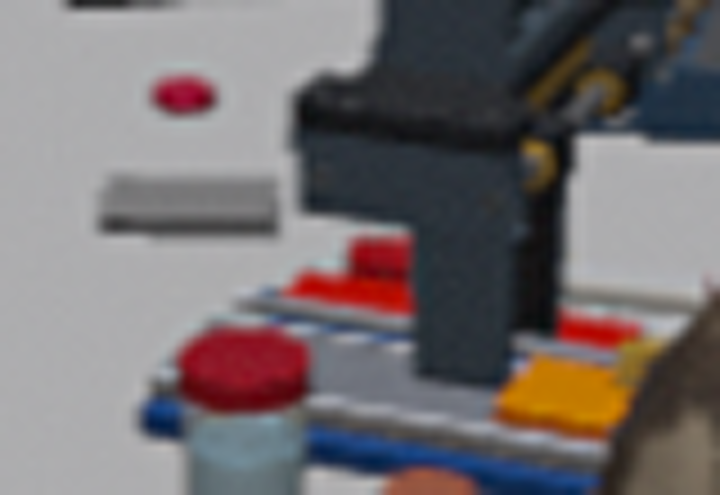

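Emit:
{"method": "drive_tool", "body": {"motion": [[[-0.001, 0.0003, 0], [0, 0, 0]], [[-0.001, 0.0003, 0], [0, 0, 0]], [[-0.001, 0.0003, 0], [0, 0, 0]], [[-0.001, 0.0003, 0], [0, 0, 0]], [[0, 0, 0], [0, 0, 0]], [[0, 0, 0], [0, 0, 0]], [[0, 0, 0], [0, 0, 0]], [[0, 0, 0], [0, 0, 0]], [[0, 0, 0], [0, 0, 0]], [[0, 0, 0], [0, 0, 0]]]}}

```text
time_s: 11.58
ee_pos: [573.4, 112.8, 24.9]
ee_rot: [179.5, -0.1, 74.0]
force: [4.0, -3.1, 7.3]
gripper_width: 41.0
```

```bash
python3 st.py 8
```

```text
11.5833 [573.35022453 112.79663256  24.9371806 ] [ 1.79458059e+02 -1.45506125e-01  7.39822200e+01] [ 3.95636825 -3.07717788  7.28858327] [-0.32982193 -0.93496716 -0.12959442]
holder -19.605187899987218 26.832142089494493
```

View pics/side8c.png

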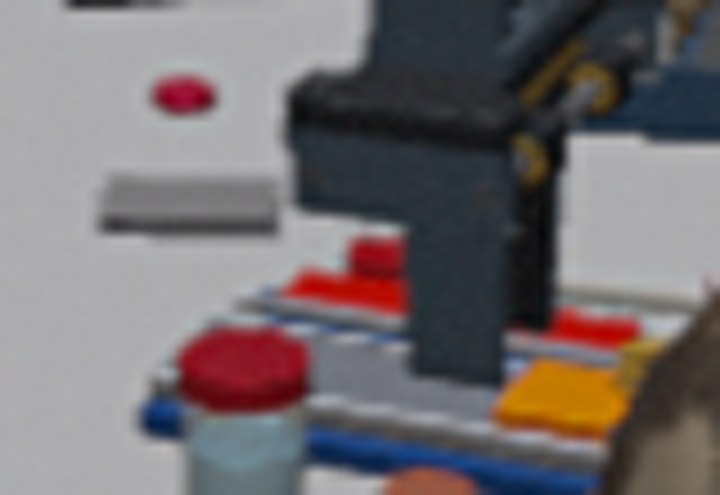

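Emit:
{"method": "drive_tool", "body": {"motion": [[[0, 0, 0.001], [0, 0, 0]], [[0, 0, 0.001], [0, 0, 0]], [[0, 0, 0.001], [0, 0, 0]], [[0, 0, 0.001], [0, 0, 0]], [[0, 0, 0.001], [0, 0, 0]], [[0, 0, 0.002], [0, 0, 0]], [[0, 0, 0.002], [0, 0, 0]], [[0, 0, 0.003], [0, 0, 0]], [[0, 0, 0.003], [0, 0, 0]], [[0, 0, 0.003], [0, 0, 0]]]}}

```text
time_s: 12.52
ee_pos: [568.9, 113.4, 41.3]
ee_rot: [180.0, -0.0, 74.0]
force: [-0.2, 0.7, 0.5]
gripper_width: 41.4
```

Emit:
{"method": "drive_tool", "body": {"motion": [[[0, 0, 0.01], [0, 0, 0]], [[0, 0, 0.01], [0, 0, 0]], [[0, 0, 0.015], [0, 0, 0]], [[0, 0, 0.015], [0, 0, 0]], [[0, 0, 0.02], [0, 0, 0]], [[0, 0, 0.02], [0, 0, 0]], [[0, 0, 0.02], [0, 0, 0]], [[0, 0, 0.02], [0, 0, 0]], [[0, 0, 0.02], [0, 0, 0]], [[0, 0, 0.02], [0, 0, 0]]]}}

```text
time_s: 13.35
ee_pos: [568.9, 113.3, 213.3]
ee_rot: [179.9, -0.0, 74.0]
force: [-0.6, -0.1, 0.0]
gripper_width: 41.0
```

Emit:
{"method": "drive_tool", "body": {"motion": [[[-0.01, -0.0276, 0], [0, 0, 0]], [[-0.01, -0.0276, 0], [0, 0, 0]], [[-0.01, -0.0276, 0], [0, 0, 0]], [[-0.01, -0.0276, 0], [0, 0, 0]], [[-0.01, -0.0276, 0], [0, 0, 0]], [[-0.01, -0.0276, 0], [0, 0, 0]], [[-0.01, -0.0276, 0], [0, 0, 0]], [[-0.01, -0.0276, 0], [0, 0, 0]], [[-0.01, -0.0276, 0], [0, 0, 0]], [[-0.01, -0.0276, 0], [0, 0, 0]]]}}

```text
time_s: 14.18
ee_pos: [468.3, -163.9, 212.2]
ee_rot: [179.9, 0.0, 74.0]
force: [0.9, -0.2, -0.1]
gripper_width: 41.1
```

```bash
sed -i 's/(265,165),(80,55),9/(265,165),(80,55),9/' st.py; python3 st.py 9; python3 - <<'E'
from ov import *
from workcell import env
p=[584.8,81.6,-16.0]
overlay(cv2.imread("pics/top9.png"),env.camera_params("top"),p,(265,160),(80,90),6.6,"pics/ovt9.png",[box(0,70,-22,22,28)])
E
```

```text
14.1833 [ 468.31731299 -163.87124308  212.2353289 ] [1.79905828e+02 3.02725688e-03 7.39744556e+01] [ 0.87991184 -0.17978133 -0.13452077] [ 0.05526943 -0.1350099   0.01411092]
holder -44.30930088693733 -268.06908327189586
```

View pics/ovt9.png

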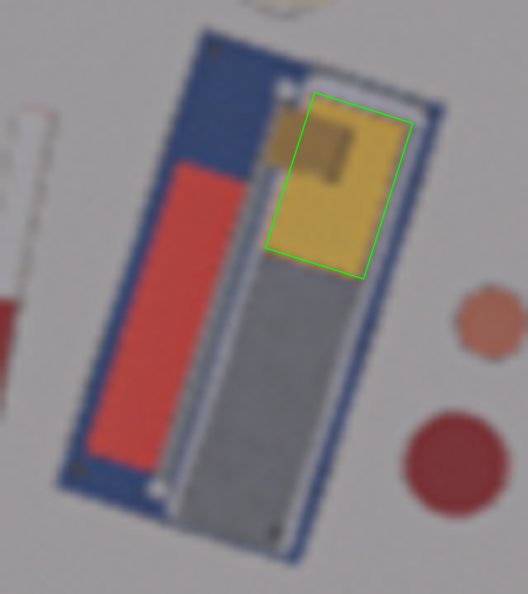

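View pics/side9c.png

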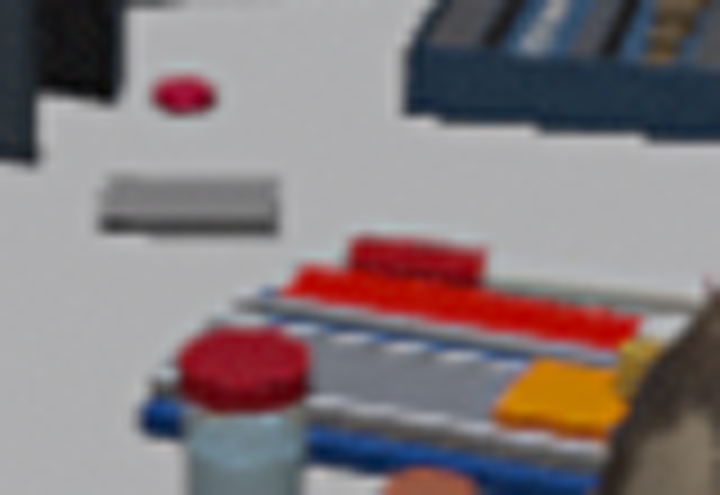

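View pics/top9.png

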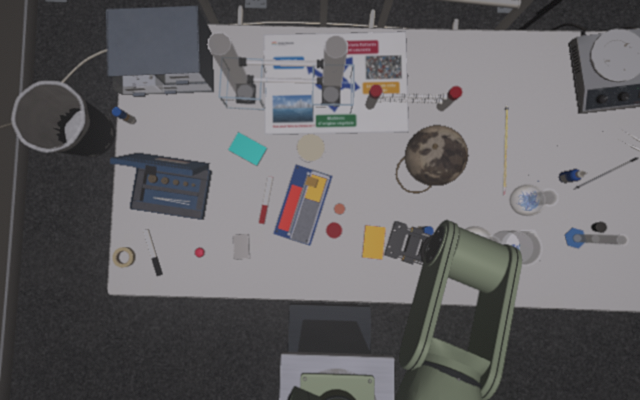

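```bash
python3 - <<'E'
from h import *
a=cv2.imread("pics/top0.png");b=cv2.imread("pics/top9.png")
f=lambda i:cv2.resize(i[166:206,296:336],None,fx=9.5,fy=9.5,interpolation=cv2.INTER_CUBIC)
cv2.imwrite("pics/cmp.png",np.hstack([f(a),f(b)]))
E
```

```text
(no output)
```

View pics/cmp.png

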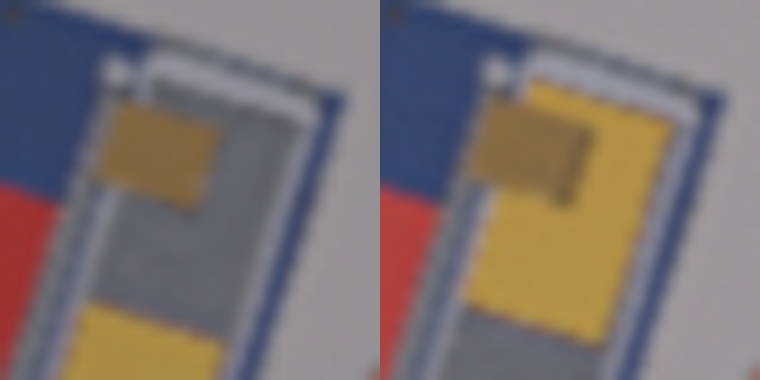

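The coupon sits flush against the end stop, with no grey gap between them. The jaw rests on top of it, the bar is up part way and the neighbouring objects are where they were. Handing in.

```bash
python3 -c "
from workcell import env
print(env.state()['time_s'],env.state()['force']);print(env.job_done())"
```

```text
14.2833 [0.64963937 0.19573698 1.12555269]
the job is handed in; nothing more can be done
None
```

The orange coupon is loaded and clamped in the holder. The job was handed in at 14.3 s with the arm clear of everything.

**What I did:**
- One fingertip held the red bar down (tips at z about 23) while the other pushed the coupon along the lane.
- I kept pushing until further commanded motion produced almost no movement and the force along the push rose from about 7 to 15 N. That matched the finger's front face being about 1 mm from the home position by my pose estimate.
- I backed off a couple of millimetres with the bar still down. Then I raised slowly so the jaw clamped, and moved away.

**What the last checks showed:**
- **Seating:** In the top view the coupon's front edge meets the stop with no gap, and its outline matches the home position to about 1 mm.
- **Clamp:** The jaw lies on the coupon and the bar is up part way. I judged the clamp from the pictures, because the clip angle cannot be read directly.
- **Surroundings:** The neighbouring objects look unmoved.

**What disagreed:** The side camera read about 1–2 pixels off from the top one. It showed a similar offset for the robot's own fingertips, so I treated it as camera bias. When I first backed off, the fingers barely moved for about 10 mm of commanded travel, so I backed off 4 mm more and saw they had come away before raising.

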